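# Uncover the whisky stones and serve one with the tongs

## Task

Flip the pine cover of the grey stone tray right over on its hinges until it lies on its back with its hollow side up. Then pick up the sprung ice tongs, close them on any one of the whisky stones, lift it out of the tray and finish while still holding it in the tongs, steady and centred just above the mouth of the empty tumbler standing on the ledge, less than a hand's breadth above the rim but clear of the glass. Touch the stones only with the tongs, and leave the other two stones, the tumbler, the decanter, the ice bucket and the jigger where they stand.

Things in the scene. Friction and masses are not known exactly. Their poses are not given: they have to be found in the camera images.
- tray: Fixed grey stone slab, 80 (x) x 190 (y) x 26 mm high, top face at height 26 mm, with a row of three square pockets 30 mm wide and 6 mm deep, 58 mm apart along its y axis. Origin at the middle of its underside; its x points away from the robot, more or less; turned up to 0.25 rad either way. A stone in each pocket stands 19 mm proud of the slab's top.
- cover (a joint): Hinge of the pine cover, rad: 0 closed over the stones, 3.14 flipped right over, on its back behind the tray (tray's +x). Hinge line along the tray's far top edge, parallel to its y. Hollow lid 80 x 190 x 26 mm, walls 5 mm, 130 g, lightly damped, no catch: let go well short of upright it falls shut; leaned past 1.5 rad it falls over gently by itself in 1 to 2 s.
- cover_hinge (a point): Middle of the cover's hinge line: 40 mm beyond the tray's centre along its +x, 26.5 mm above the ledge.
- cover_tab (a point): Lifting tab in the middle of the cover's near edge: pine tongue 24 mm wide (tray y), 8 mm thick, sticking out 25 mm to the tray's -x, underside 26.5 mm above the ledge when shut. This point: mid-thickness, 16 mm out from the cover's wall, 9 mm short of its end, 96 mm from the hinge line. Moves with the cover. Held by its two sides it can turn between the fingers.
- tongs: Bow (back end) of the loose chrome U-shaped ice tongs lying on edge on the ledge: 167 mm long, strips 16 mm high, 2.5 mm thick, 120 g. Origin midway between the arms at the underside, 65 mm ahead of their roots (the arm ends at the bow): squeeze the arms here, near the centre of mass, at the round mark on each arm. x to the tips, y to the left arm, z up. 51 mm over the arms here at rest.
- tongs_left: Left arm of the tongs: slightly bellied strip 153 mm long along its own x, origin at its root (65 mm behind and 14 mm left of the tongs' origin, at the underside), a flat 16 x 16 mm pad inside its tip, centred 145 mm from the root. Stands 0.13 rad outward at rest; both arms close evenly and spring open again.
- tongs_right: Right arm, mirror image of the left. Squeezing the arms at the tongs' origin to 43 mm over their outsides takes 4.5 N and brings the tip pads 40 mm apart (57 mm at rest); to 36 mm takes 8.5 N and brings the pads 25 mm apart and parallel. Any further squeeze, divided by 2.2, goes into what the tips hold.
- tongs_tip (a point): Point midway between the tip pads, at half their height: 80 mm ahead of the tongs' origin along its x and 8 mm above its underside.
- stone0: Loose grey soapstone whisky stone, a 25 mm cube, about 44 g (mass varies), one of three alike; origin at the middle of its underside, sides along the tray's axes at the start.
- stone1: Loose grey soapstone whisky stone, a 25 mm cube, about 44 g (mass varies), one of three alike; origin at the middle of its underside, sides along the tray's axes at the start.
- stone2: Loose grey soapstone whisky stone, a 25 mm cube, about 44 g (mass varies), one of three alike; origin at the middle of its underside, sides along the tray's axes at the start.
- stone0_center (a point): Centre of that stone (12.5 mm above its underside; 32.5 mm above the ledge in its pocket).
- stone1_center (a point): Centre of that stone (12.5 mm above its underside; 32.5 mm above the ledge in its pocket).
- stone2_center (a point): Centre of that stone (12.5 mm above its underside; 32.5 mm above the ledge in its pocket).
- tumbler: Loose empty glass tumbler standing upright, 82 mm wide at the rim, 72 mm at the foot, 92 mm high, 280 g; origin at the middle of its underside.
- tumbler_rim (a point): Centre of the tumbler's mouth, 92 mm above its underside.
- decanter: Bystander: empty square glass decanter with a stopper, 88 x 88 mm, 244 mm high; origin under its centre.
- bucket: Bystander: white ceramic ice bucket with a closed flip-top lid, 160 mm across (190 mm over the two side handles), 190 mm high; origin under its centre.
- jigger: Bystander: steel double-cone jigger, 44 mm across, 80 mm high; origin under its centre.
There are look-alikes about, which are no part of the job. There is more than one size of the tongs; the job needs the largest.

How it is judged:
By the outcome, as a careful person would: the job done as asked, in the order asked, and still so for the second after the job is handed in, while the arm keeps its last pose, push and grip.
It also fails if it takes over 58 s, if anything falls off the work surface, if the arm or the gripper's body presses on something with over 40 N, if the wrist force passes 120 N, or if a joint passes its speed limit or range.

## Robot

A 7-joint arm with a two-finger parallel gripper is mounted at the origin on the work surface. World frame = base frame: x ahead of the robot, y to its left, z up, the work surface at z = 0. Lengths are in mm, angles in rad, forces in N, time in s.
With the tool pointing down it reaches from about 425 to 875 mm from the base axis. Payload 4.7 kg.
Tool frame: the origin (TCP) lies at the very end of the fingers, on their centre line; the grasp point (between the pads) lies robot.pinch_z behind it (robot.pinch_z is the distance from the TCP to the grasp point, in mm); z points along the fingers, x is the direction in which the jaws open and shut, and the axes are right-handed (so a half turn about z gives the same grasp; the last joint's range is limited). The gripper opens to 85 mm and grips with 20 to 120 N. Pads are 22 mm wide; open, the fingers measure 114 mm over their backs; the gripper's body (76 mm by 85 mm) begins 54 mm behind the grasp point. The pads swing forward as they close: fully open they stand 13 mm farther back than shut.
Start: joints at [-1.277, 0.321, -0.07, 1.45, 0.023, 1.371, -0.057], TCP at [179.533, 624.734, 231.349] pointing down, gripper open.
Joint ranges: [-2.86, 2.86], [-0.3, 2.09], [-1.38, 1.24], [0.06, 2.45], [-1.56, 4.7], [0.09, 2.05], [-2.69, 2.69]. Speed limits (rad/s): [2.57, 2.57, 3.14, 3.14, 3.14, 3.14, 3.14].

## Interface

Orientations are given as a rotation vector (axis times angle).
In Python, from bench import robot gives the robot as it stands.
- The arm moves only by the shell command python3 -m handwheel 'ROWS' [FORCE]. ROWS is JSON, one flat list of numbers, 5 for each row, row after row: the gripper's target within -1 to 1 (shut at 1, half-way at 0, fully open at -1), then the shift along the tool's x, y, z in mm, then the turn about the tool's z in degrees. A call has 1 to 20 rows; each row shifts and turns the commanded pose from where the row before left it, along the tool's axes as they then stand; what a row does not reach is not made up. A row lasts 1/10 s, in which the tool goes at most 50 mm and 8.59 degrees, less where a joint would pass 70% of its speed; a pose out of reach is approached as far as the arm can. A call with a gripper value outside its range is refused whole. The fingers move at their own pace and stop on an object; FORCE is the grip in N (left out, the last holds). Time passes only in rows, so rows that do not move let the fingers close. It gives the time, the measured TCP pose, the force and the opening at its end, in the units of the state.
- robot.get_obs(): the state, without advancing time (a new reading comes with each control period).
- robot.camera(name): name is "scene" or "top" or "wrist"; returns the picture (384x512x3 uint8, blue, green, red); there is no depth.
- robot.camera_params(name): a dict with "intrinsics" (3x3 intrinsics, pixels), "position" and "attitude" of the camera in the world. Camera axes: x right, y down, z forward; pixel columns grow to the right and rows downward; lengths in mm; the calibration is good to about 2 mm. A picture is of the moment at which its call begins: read the wrist's pose just before it. camera_params takes no time and is no camera call; for the wrist camera it gives the pose at the moment of the call.
- robot.hand_in(): hands the job in, once; it reports no verdict.
The state is a dict: "clock": time; "joints": joint angles; "qvel": joint speeds; "effort": joint torques, N m; "tool_pos": TCP position; "eef_rot": TCP orientation; "wrist_force": force on the tool from outside, world axes, zero at the start; "torque": the same for the moment, N m; "finger_gap": finger opening in mm.
Only numpy, scipy, OpenCV 4.12 (cv2) and the standard library are available. Lean on these libraries where they do the work, as an engineer would, in place of code of your own. Each camera call takes 0.05 s, during which the arm holds its last target.

## Working session

There is one attempt and no reset: what is moved stays moved. The work goes in short steps, Python scripts to look and compute and a shell command to move; the robot and the scene stay as the last step left them, time stands still between calls to the robot, and variables do not carry over. Pictures are saved under pics/ and viewed, and the job is handed in when it is done.

```bash
ls; mkdir -p pics
python3 - <<'E'
from bench import robot
import cv2
print(robot.get_obs()); print(robot.pinch_z)
for n in ("scene","top","wrist"):
    print(n,robot.camera_params(n))
    cv2.imwrite(f"pics/{n}0.png",robot.camera(n))
E
```

```text
pics
{'clock': 0.0, 'joints': array([-1.27693167,  0.32181687, -0.07004987,  1.45167383,  0.02261497,
        1.37078029, -0.05690072]), 'qvel': array([-1.01990360e-03,  2.92893623e-04,  1.74001885e-05, -3.14404877e-05,
        4.19908134e-04, -9.36126278e-04,  1.74942279e-03]), 'effort': array([ 6.40022154e-04, -4.93587184e+01, -3.81952515e-01, -3.14337087e+01,
        1.29463602e-02,  1.14728959e-02,  1.88431457e-06]), 'tool_pos': array([179.4105831 , 624.19734125, 230.22779112]), 'eef_rot': array([ 2.50848496e+00,  1.88927188e+00, -2.25175771e-03]), 'wrist_force': array([ 1.15117564, -1.13440698, -0.07831861]), 'torque': array([-0.04891502,  0.0290667 ,  0.00318773]), 'finger_gap': 85.59408418776326}
18.700000000000003
scene {'intrinsics': array([[356.19602776,   0.        , 256.71580596],
       [  0.        , 356.19602776, 198.06253846],
       [  0.        ,   0.        ,   1.        ]]), 'position': array([1047.85636509,  754.80751856,  929.17896592]), 'attitude': array([-0.76723019, -2.59152907,  1.12787324])}
top {'intrinsics': array([[384.94813255,   0.        , 249.57402291],
       [  0.        , 384.94813255, 188.52875664],
       [  0.        ,   0.        ,   1.        ]]), 'position': array([ 323.0853622 ,   -9.32778259, 1226.84847997]), 'attitude': array([-2.11666968,  2.10080326, -0.18736051])}
wrist {'intrinsics': array([[277.91185667,   0.        , 257.19547466],
       [  0.        , 277.91185667, 194.97692193],
       [  0.        ,   0.        ,   1.        ]]), 'position': array([103.61746702, 646.54533399, 373.14148541]), 'attitude': array([2.29879659, 1.73334475, 0.26932426])}
```

View pics/scene0.png

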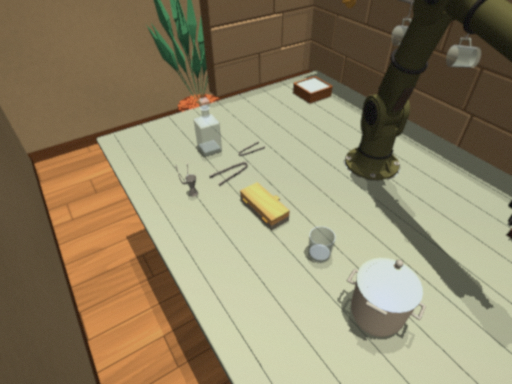

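View pics/top0.png

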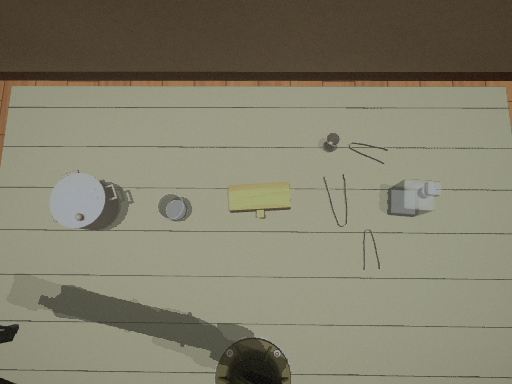

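View pics/wrist0.png

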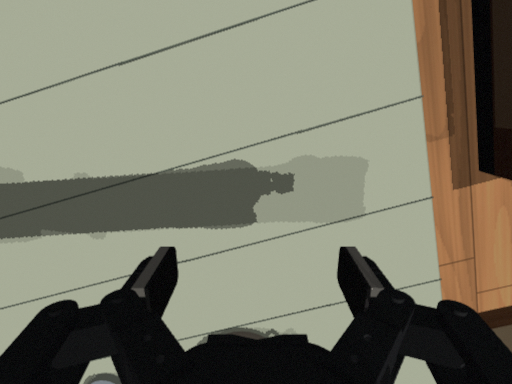

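The top view shows the tray with its cover at about (260,197) and its tab at (261,213). The tumbler is at (176,209), and three tongs are visible. The one at (336,200), about 51 px long, is the largest. Now I'll measure.

```bash
cat > h.py <<'E'
import numpy as np, cv2
from scipy.spatial.transform import Rotation as R
from bench import robot
def cast(p,uv,z):
    K=p["intrinsics"];Rm=R.from_rotvec(p["attitude"]).as_matrix()
    uv=np.atleast_2d(uv).astype(float)
    d=np.c_[uv,np.ones(len(uv))]@np.linalg.inv(K).T@Rm.T
    o=p["position"]; return o+d*((z-o[2])/d[:,2])[:,None]
def proj(p,X):
    Rm=R.from_rotvec(p["attitude"]).as_matrix()
    c=(np.atleast_2d(X)-p["position"])@Rm; c=c@p["intrinsics"].T; return c[:,:2]/c[:,2:]
E
python3 - <<'E'
from h import *
p=robot.camera_params("top");im=cv2.imread("pics/top0.png")
hsv=cv2.cvtColor(im,cv2.COLOR_BGR2HSV)
m=cv2.inRange(hsv,(15,90,60),(40,255,255));m[:100]=0
n,l,s,c=cv2.connectedComponentsWithStats(m)
for i in range(1,n):
    if s[i,4]>30: print(s[i],c[i])
print("tab",cast(p,[[261,213]],30))
cr=im[120:280,300:460];cv2.imwrite("pics/c1.png",cv2.resize(cr,None,fx=3.7,fy=3.7,interpolation=cv2.INTER_CUBIC))
cr=im[170:235,150:300];cv2.imwrite("pics/c2.png",cv2.resize(cr,None,fx=5.3,fy=5.3,interpolation=cv2.INTER_CUBIC))
E
```

```text
[508 101   4  22  52] [509.88461538 109.75      ]
[229 184  19   5  39] [236.87179487 185.76923077]
[216 378  12   6  34] [221.29411765 380.76470588]
tab [[484.20680228 -20.61875067  30.        ]]
```

View pics/c1.png

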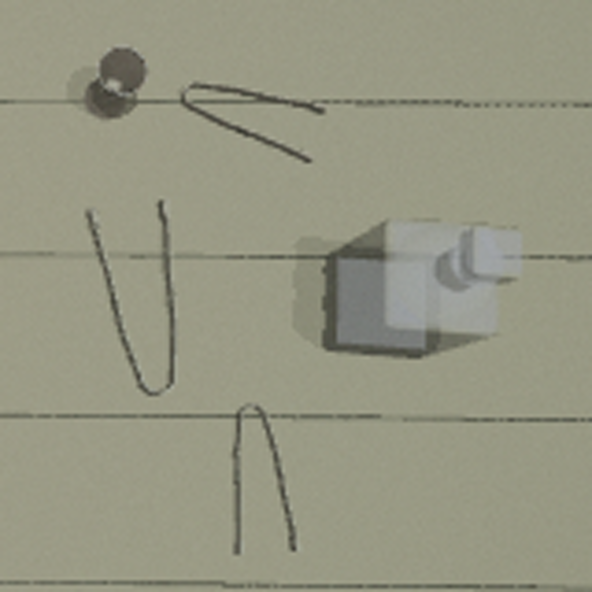

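View pics/c2.png

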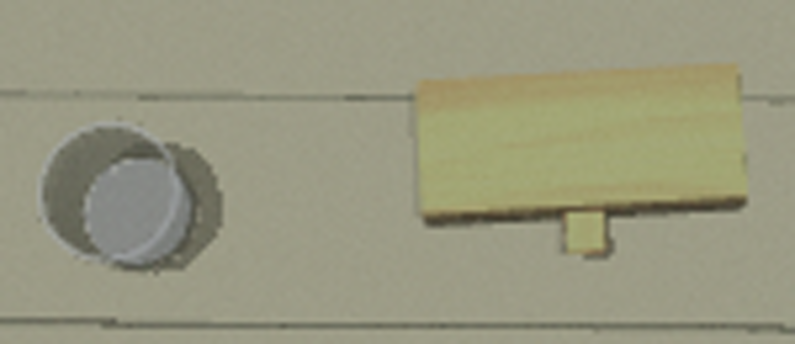

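Run:
```python
from h import *
p=robot.camera_params("top")
f=lambda L,s,o:np.array(L)/s+np.array(o)
cc=cast(p,f([(417,81),(737,65),(745,200),(420,215)],5.3,(150,170)),52.5);print(cc.round(1),cc.mean(0).round(1))
d=(cc[0]+cc[3]-cc[1]-cc[2]);print("tray yaw",np.arctan2(-d[0],d[1]), np.linalg.norm(d)/2)
print("tab",cast(p,f([(586,233)],5.3,(150,170)),34.5), cast(p,f([(565,250),(607,250)],5.3,(150,170)),34.5))
print("rim",cast(p,f([(110,194)],5.3,(150,170)),92),"foot",cast(p,f([(138,213)],5.3,(150,170)),2))
print("tongs bow,tipL,tipR",cast(p,f([(155,393),(90,212),(163,203)],3.7,(300,120)),16).round(1))
print("jigger",cast(p,f([(110,98)],3.7,(300,120)),0), "decanter",cast(p,f([(378,300)],3.7,(300,120)),0))
```

```text
[[ 567.6   80.7   52.5]
 [ 578.2 -107.4   52.5]
 [ 498.1 -111.2   52.5]
 [ 488.1   77.4   52.5]] [533.  -15.1  52.5]
tray yaw 0.0548059450859161 188.64573473009239
tab [[480.57206029 -19.23535592  34.5       ]] [[470.44096731  -6.94850839  34.5       ]
 [470.61475234 -31.59421019  34.5       ]]
rim [[493.27801695 249.83274988  92.        ]] foot [[495.22367419 252.71740868   2.        ]]
tongs bow,tipL,tipR [[ 446.1 -274.2   16. ]
 [ 603.1 -223.8   16. ]
 [ 611.4 -287.3   16. ]]
jigger [[ 711.45882609 -247.46557129    0.        ]] decanter [[ 529.8051661  -472.99394892    0.        ]]
```

```bash
cat >> h.py <<'E'
def go(x,y,z,ang,o=None):
    """needed turn (deg about tool z) to bring jaw axis to world angle ang, and the shift in tool axes after that turn"""
    o=o or robot.get_obs(); Rm=R.from_rotvec(o["eef_rot"]).as_matrix()
    a=np.degrees(np.arctan2(Rm[1,0],Rm[0,0])); t=-(ang-a); t=(t+180)%360-180
    R2=Rm@R.from_euler("z",t,degrees=True).as_matrix()
    print("clock",round(o["clock"],2),"turn",round(t,2),"shift",(R2.T@(np.array([x,y,z])-o["tool_pos"])).round(1),"tcp",o["tool_pos"].round(1),"axis",round(a,2),"tilt",Rm[:,2].round(3),"gap",round(o["finger_gap"],1),"F",o["wrist_force"].round(1),"q",o["joints"].round(2))
E
python3 - <<'E'
from h import *
go(400,400,230,93.1); go(440,-18,200,93.1)
E
```

```text
clock 0.15 turn -19.13 shift [-235.9  208.1    0.7] tcp [179.5 624.3 230.5] axis 73.97 tilt [-0.    -0.001 -1.   ] gap 85.0 F [-0.  -0.4  0.5] q [-1.28  0.32 -0.07  1.45  0.02  1.37 -0.06]
clock 0.15 turn -19.13 shift [-655.4  225.4   31.3] tcp [179.5 624.3 230.5] axis 73.97 tilt [-0.    -0.001 -1.   ] gap 85.0 F [-0.  -0.4  0.5] q [-1.28  0.32 -0.07  1.45  0.02  1.37 -0.06]
```

```bash
python3 -m handwheel '[-1,0,0,0,-6.4, -1,0,0,0,-6.4, -1,0,0,0,-6.4, -1,-30,35,0,0, -1,-35,35,0,0, -1,-40,35,0,0, -1,-40,35,0,0, -1,-40,35,0,0, -1,-40,30,0,0, -1,-40,5,0,0, -1,-40,2,3,0, -1,-40,2,3,0, -1,-40,2,3,0, -1,-40,2,3,0, -1,-40,2,3,0, -1,-40,2,3,0, -1,-40,2,3,0, -1,-40,2,3,0, -1,-35,2,3,0, -1,-25,0,0,0]' 40
python3 - <<'E'
from h import *
cv2.imwrite("pics/w1.png",robot.camera("wrist")); go(475,-18.2,22,93.1)
E
```

```text
clock: 2.15
tool_pos: [435.8, -2.6, 203.9]
eef_rot: [-2.162, -2.279, 0.001]
wrist_force: [-0.5, 0.6, 0.3]
finger_gap: 85.8
clock 2.2 turn -0.34 shift [-13.5  38.3 182.2] tcp [436.   -6.5 204.2] axis 92.76 tilt [-0.    -0.002 -1.   ] gap 85.6 F [ 0.  -3.6 -0.2] q [-0.54 -0.15  0.45  2.    0.07  1.28  1.51]
```

View pics/w1.png

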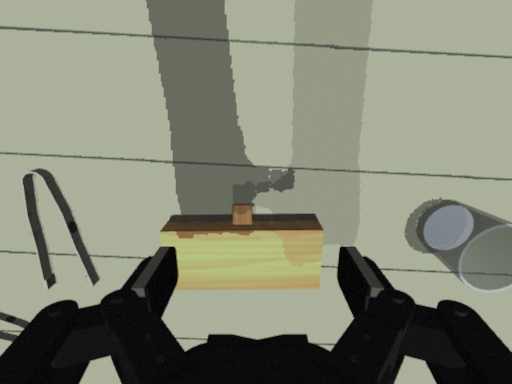

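The wrist view shows the tab at (242,214), the cover's near edge at row 216–230, the large tongs at left with a mark near (73,228), and the tumbler at right. The arm was still settling, so I'll re-take it and measure.

Run:
```python
from h import *
p=robot.camera_params("wrist");im=robot.camera("wrist");cv2.imwrite("pics/w2.png",im)
p2=robot.camera_params("wrist");print(p2["position"]-p["position"])
np.save("pw2.npy",np.r_[p["position"],p["attitude"]])
cv2.imwrite("pics/w2a.png",cv2.resize(im[190:300,150:340],None,fx=4.2,fy=4.2,interpolation=cv2.INTER_CUBIC))
cv2.imwrite("pics/w2b.png",cv2.resize(im[155:300,10:120],None,fx=4,fy=4,interpolation=cv2.INTER_CUBIC))
cv2.imwrite("pics/w2c.png",cv2.resize(im[180:310,400:512],None,fx=4,fy=4,interpolation=cv2.INTER_CUBIC))
go(475,-18.2,22,93.1)
```

```text
[0.03523409 2.45848544 0.07806828]
clock 2.25 turn -0.31 shift [-16.4  38.1 182.3] tcp [436.1  -3.8 204.3] axis 92.79 tilt [ 0. -0. -1.] gap 85.6 F [-0.2  0.3 -0.3] q [-0.54 -0.15  0.44  2.    0.07  1.28  1.5 ]
```

View pics/w2a.png

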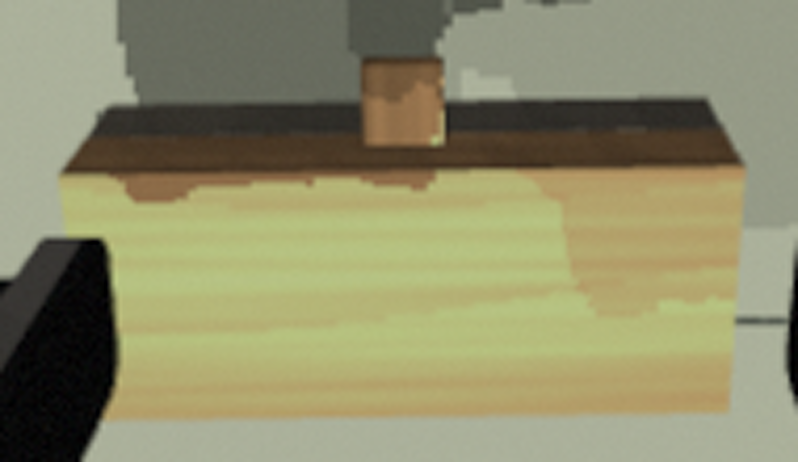

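View pics/w2b.png

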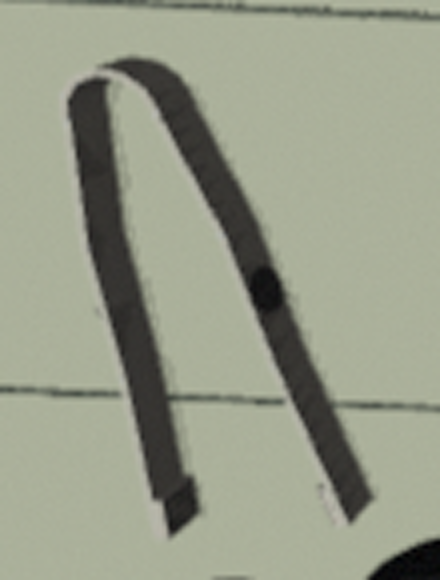

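View pics/w2c.png

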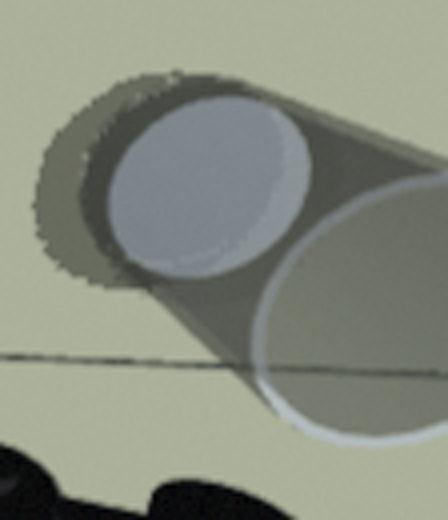

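Run:
```python
from h import *
q=np.load("pw2.npy");p=dict(robot.camera_params("wrist"),position=q[:3],attitude=q[3:])
print(q)
f=lambda L,s,o:np.array(L)/s+np.array(o)
g=lambda L:f(L,4.2,(150,190))
e=cast(p,g([(62,172),(742,166),(728,412)]),52.5);print("near edge",e.round(1),e[:2].mean(0).round(1), np.arctan2(-(e[1]-e[0])[0],(e[1]-e[0])[1]))
print("tab end/root",cast(p,g([(362,60),(443,60),(362,145),(443,145)]),34.5).round(1))
print("tab bottom",cast(p,g([(362,58),(443,58)]),26.5).round(1))
g=lambda L:f(L,4,(10,155))
print("tongs bow top",cast(p,g([(90,72),(110,68)]),16).round(1))
print("tips bottoms", cast(p,g([(375,495),(195,480),(185,478)]),0).round(1),"tips tops L/R",cast(p,g([(345,525),(165,537),(152,497)]),16).round(1))
print("mark",cast(p,g([(265,289)]),8).round(1))
g=lambda L:f(L,4,(400,180))
print("foot", cast(p,g([(209,187)]),3))
```

```text
[ 3.57239881e+02 -9.66042276e+00  3.47010477e+02  2.00443467e+00
  2.10582958e+00  3.27662180e-01]
near edge [[ 501.1 -111.    52.5]
 [ 489.9   76.7   52.5]
 [ 569.6   82.5   52.5]] [495.5 -17.1  52.5] 0.059770801207484056
tab end/root [[470.6 -30.   34.5]
 [469.4  -7.   34.5]
 [496.8 -29.3  34.5]
 [495.7  -5.8  34.5]]
tab bottom [[472.8 -30.6  26.5]
 [471.7  -7.   26.5]]
tongs bow top [[ 449.1 -281.1   16. ]
 [ 447.5 -274.7   16. ]]
tips bottoms [[ 607.7 -221.8    0. ]
 [ 604.6 -286.2    0. ]
 [ 604.  -289.7    0. ]] tips tops L/R [[ 609.  -224.    16. ]
 [ 617.2 -288.    16. ]
 [ 600.9 -289.6   16. ]]
mark [[ 523.3 -244.     8. ]]
foot [[499.61738825 259.55539415   3.        ]]
```

```bash
python3 -m handwheel '[-1,-4,10,30,-0.5, -1,-4,11,40,0, -1,-4,10,40,0, -1,-3,8,40,0, -1,0,0,24,0, -1,0,0,0,0]'
python3 - <<'E'
from h import *
cv2.imwrite("pics/w3.png",robot.camera("wrist")); go(477.5,-18.0,20,93.3)
E
```

```text
clock: 2.85
tool_pos: [472.7, -11.9, 26.9]
eef_rot: [-2.145, -2.289, 0.01]
wrist_force: [-0.4, 0.2, 0.8]
finger_gap: 85.3
clock 2.9 turn 0.41 shift [-6.3  2.7  9. ] tcp [474.5 -11.9  29. ] axis 93.71 tilt [-0.004 -0.001 -1.   ] gap 85.4 F [ 1.4 -0.1 -0.6] q [-0.5   0.17  0.5   2.1  -0.1   0.9   1.7 ]
```

View pics/w3.png

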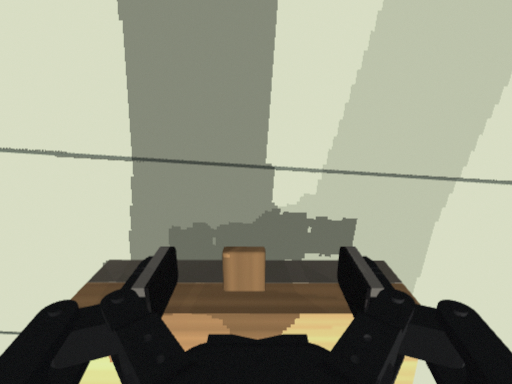

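The tab is at (244,268) and the finger midline at column 257, so a shift of about −6 mm in tool x agrees. Correct, then close.

```bash
python3 -m handwheel '[-1,-6,3,4,-0.4, -1,0,0,4,0, 1,0,0,0,0, 1,0,0,0,0, 1,0,0,0,0, 1,0,0,0,0, 1,0,0,0,0, 1,0,0,0,0]' 40
python3 - <<'E'
from h import *
cv2.imwrite("pics/w4.png",robot.camera("wrist")); go(477.5,-18.0,20,93.3)
E
```

```text
clock: 3.7
tool_pos: [479.7, -19.1, 22.9]
eef_rot: [2.141, 2.298, -0.0]
wrist_force: [-1.9, -2.9, 6.5]
finger_gap: 22.8
clock 3.75 turn 0.74 shift [ 1.2 -2.1  2.8] tcp [479.7 -19.1  22.8] axis 94.04 tilt [ 0.    -0.001 -1.   ] gap 22.6 F [-0.8 -3.   6.2] q [-0.48  0.19  0.51  2.1  -0.12  0.88  1.73]
```

View pics/w4.png

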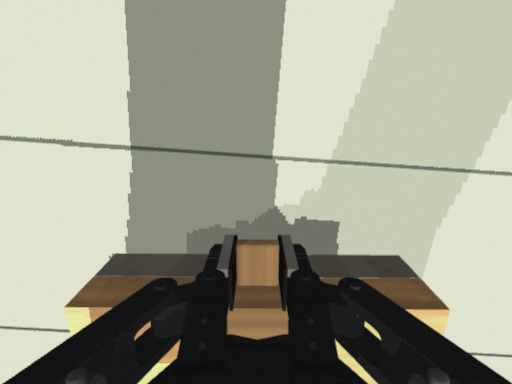

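Gripped, with a gap of 22.7 mm. Lift along the arc.

```bash
python3 -m handwheel '[1,0,1,-8,0, 1,0,1.2,-8.3,0, 1,0,2.5,-8,0, 1,0,2.5,-8,0, 1,0,3.8,-7.5,0, 1,0,3.9,-7.5,0, 1,0,5,-6.6,0, 1,0,5.1,-6.7,0, 1,0,6.2,-5.6,0, 1,0,6.2,-5.7,0, 1,0,0,0,0]'
python3 - <<'E'
from h import *
cv2.imwrite("pics/s5.png",robot.camera("scene")); go(477.5,-18.0,20,93.3)
E
```

```text
clock: 4.85
tool_pos: [517.4, -16.6, 94.7]
eef_rot: [2.141, 2.297, -0.002]
wrist_force: [2.5, -4.3, -5.3]
finger_gap: 22.7
clock 4.9 turn 0.72 shift [  1.1 -39.4  74.3] tcp [516.9 -16.7  94.3] axis 94.02 tilt [-0.    -0.002 -1.   ] gap 22.6 F [ 1.9 -5.1 -5.9] q [-0.49  0.16  0.51  1.96 -0.09  1.04  1.7 ]
```

View pics/s5.png

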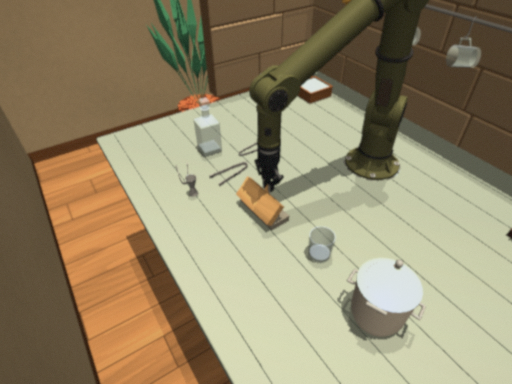

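The cover is lifted about half-way at (262,200). Continue over the top.

```bash
python3 -m handwheel '[1,0,7,-4.5,0, 1,0,7,-4.5,0, 1,0,7.7,-3.2,0, 1,0,7.7,-3.3,0, 1,0,8.2,-1.8,0, 1,0,8.2,-1.8,0, 1,0,8.3,-0.4,0, 1,0,8.4,-0.4,0, 1,0,8.3,0.7,0, 1,0,8.3,1.4,0, 1,0,8,2,0, 1,0,0,0,0, 1,0,0,0,0]'
python3 - <<'E'
from h import *
cv2.imwrite("pics/s6.png",robot.camera("scene")[120:260,180:340].repeat(4,0).repeat(4,1)); go(477.5,-18.0,20,93.3)
E
```

```text
clock: 6.2
tool_pos: [604.9, -11.0, 111.9]
eef_rot: [2.141, 2.296, 0.0]
wrist_force: [-1.9, -5.1, 4.6]
finger_gap: 21.9
clock 6.25 turn 0.72 shift [   0.5 -127.6   91.7] tcp [604.8 -11.  111.9] axis 94.02 tilt [ 0.002 -0.001 -1.   ] gap 21.0 F [-0.5 -5.3  4.5] q [-0.45  0.33  0.51  1.73 -0.18  1.12  1.75]
```

View pics/s6.png

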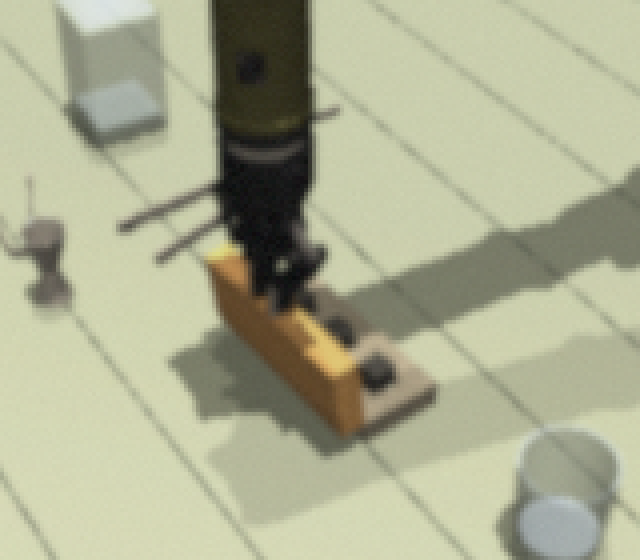

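Cover is leaning past upright. Release and rise.

```bash
python3 -m handwheel '[-1,0,0,0,0, -1,0,0,0,0, -1,0,0,0,0, -1,0,0,0,0, -1,0,-10,-20,0, -1,-10,-20,-20,0, -1,-20,-30,-20,0, -1,-30,-20,-10,0, -1,-30,-10,-10,0, -1,-30,0,0,0, -1,-20,0,0,0, -1,0,0,0,0, -1,0,0,0,0]'
python3 - <<'E'
from h import *
p=robot.camera_params("wrist");im=robot.camera("wrist");cv2.imwrite("pics/w7.png",im)
np.save("pw7.npy",np.r_[p["position"],p["attitude"]])
cv2.imwrite("pics/t7.png",robot.camera("top")[150:270,160:380].repeat(3,0).repeat(3,1)); go(530,-260,100,93.3)
E
```

```text
clock: 7.55
tool_pos: [523.8, -154.9, 189.9]
eef_rot: [-2.141, -2.298, -0.001]
wrist_force: [0.3, 0.2, -0.5]
finger_gap: 85.4
clock 7.65 turn 0.89 shift [-106.5   -0.    89.6] tcp [ 524.  -153.7  189.7] axis 94.19 tilt [-0.     0.001 -1.   ] gap 85.5 F [-0.   0.2  0.8] q [-0.34  0.14  0.63  1.79 -0.09  1.25  1.96]
```

View pics/w7.png

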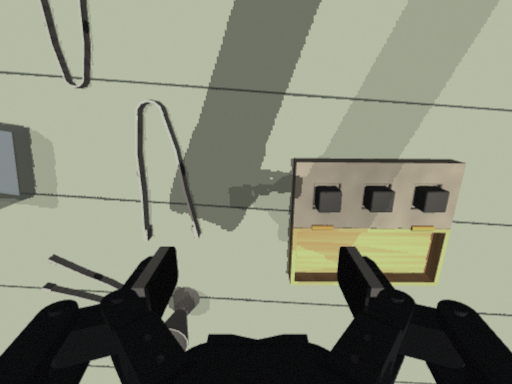

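View pics/t7.png

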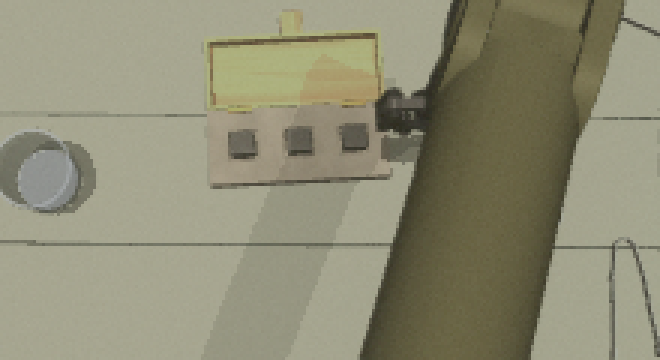

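The cover lies open on its back. In the wrist view the stones are at (328,199), (378,199) and (431,199), and the large tongs have their bow at (152,102) and tips at (149,238)/(197,235). Zoom in.

Run:
```python
from h import *
im=cv2.imread("pics/w7.png")
cv2.imwrite("pics/w7a.png",cv2.resize(im[90:250,120:220],None,fx=3.7,fy=3.7,interpolation=cv2.INTER_CUBIC))
cv2.imwrite("pics/w7b.png",cv2.resize(im[150:295,280:470],None,fx=4,fy=4,interpolation=cv2.INTER_CUBIC))
```

```text
(no output)
```

View pics/w7a.png

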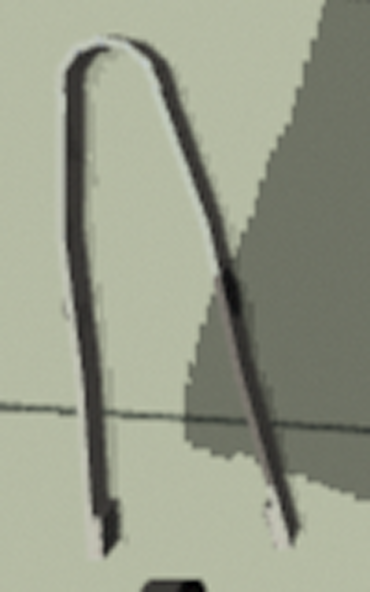

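View pics/w7b.png

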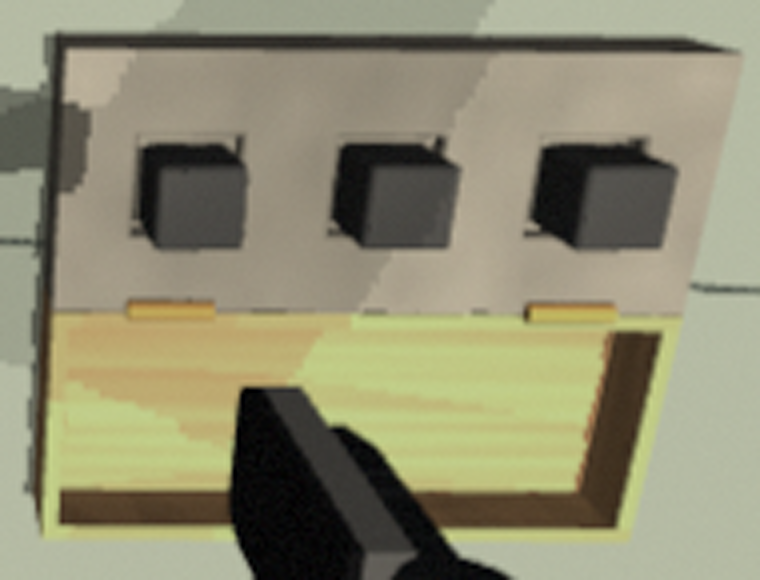

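Run:
```python
from h import *
q=np.load("pw7.npy");p=dict(robot.camera_params("wrist"),position=q[:3],attitude=q[3:])
f=lambda L,s,o:np.array(L)/s+np.array(o)
g=lambda L:f(L,3.7,(120,90))
T=cast(p,g([(108,40),(100,557),(283,547)]),16);print(T.round(1))
m=T[1:].mean(0);d=m-T[0];L=np.hypot(*d[:2]);print("len",L,"ang",np.degrees(np.arctan2(d[1],d[0])),"origin",(T[0]+d*80.3/L).round(1),(m-d*86.7/L).round(1))
print("mark L",cast(p,g([(231,290)]),8).round(1))
g=lambda L:f(L,4,(280,150))
print("stones",cast(p,g([(201,206),(413,207),(627,207)]),45).round(1))
c=cast(p,g([(62,47),(742,53)]),26);print("tray near top edge",c.round(1),c.mean(0))
# from w2
q=np.load("pw2.npy");p=dict(p,position=q[:3],attitude=q[3:])
g=lambda L:f(L,4,(10,155))
T=cast(p,g([(95,73),(165,537),(345,525)]),16);m=T[1:].mean(0);d=m-T[0];L=np.hypot(*d[:2])
print("w2",T.round(1),"len",L,"ang",np.degrees(np.arctan2(d[1],d[0])),"origin",(T[0]+d*80.3/L).round(1),(m-d*86.7/L).round(1))
```

```text
[[ 448.5 -276.8   16. ]
 [ 616.9 -287.4   16. ]
 [ 608.7 -225.1   16. ]]
len 165.5923865031414 ang 7.115517122515474 origin [ 528.1 -266.8   16. ] [ 526.7 -267.    16. ]
mark L [[ 522.4 -243.9    8. ]]
stones [[539.1 -73.2  45. ]
 [535.3 -15.2  45. ]
 [531.1  43.4  45. ]]
tray near top edge [[ 501.5 -113.2   26. ]
 [ 489.7   76.6   26. ]] [495.60307574 -18.29840626  26.        ]
w2 [[ 449.3 -279.6   16. ]
 [ 617.2 -288.    16. ]
 [ 609.  -224.    16. ]] len 165.49474910598389 ang 8.206371055998368 origin [ 528.8 -268.1   16. ] [ 527.3 -268.3   16. ]
```

```bash
python3 - <<'E'
from h import *
go(527.3,-267.5,40,97.4)
E
python3 -m handwheel '[-1,-30,0,20,-3.2, -1,-30,0,30,0, -1,-30,0,40,0, -1,-20,-1,40,0, -1,-4,-2,20,0, -1,0,0,0,0, -1,0,0,0,0, -1,0,0,0,0]'
python3 - <<'E'
from h import *
im=robot.camera("wrist");cv2.imwrite("pics/w8.png",im)
go(527.3,-267.5,3,97.4)
E
```

```text
clock 7.65 turn -3.21 shift [-113.4  -11.3  149.6] tcp [ 524.  -153.7  189.7] axis 94.19 tilt [-0.     0.001 -1.   ] gap 85.5 F [-0.   0.2  0.8] q [-0.34  0.14  0.63  1.79 -0.09  1.25  1.96]
clock: 8.45
tool_pos: [535.5, -268.1, 41.7]
eef_rot: [2.072, 2.358, 0.003]
wrist_force: [-0.1, 0.7, 0.9]
finger_gap: 85.6
clock 8.5 turn -0.01 shift [ 1.8 -8.1 38.9] tcp [ 535.5 -268.3   41.9] axis 97.39 tilt [ 0.003 -0.    -1.   ] gap 85.2 F [ 0.5 -0.1  0.7] q [-0.1   0.43  0.64  1.8  -0.3   1.    2.36]
```

View pics/w8.png

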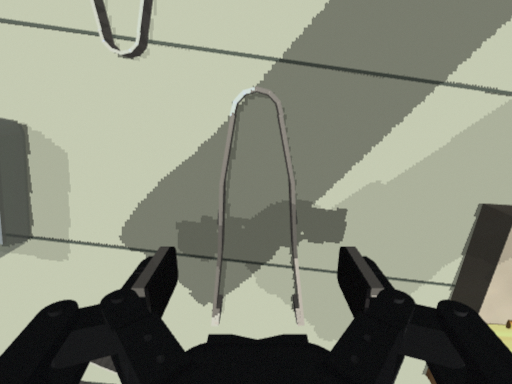

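The tongs are centred between the fingers (arms at columns 221 and 292, midline 257). Adjust by −8 in tool y and descend.

```bash
python3 -m handwheel '[-1,1,-4,10,0, -1,1,-4,14,0, -1,0,0,14,0, -1,0,0,0,0, -1,0,0,0,0]' 40
python3 - <<'E'
from h import *
go(527.3,-267.5,3,97.4)
E
```

```text
clock: 9.0
tool_pos: [524.9, -268.0, 1.2]
eef_rot: [-2.076, -2.357, 0.001]
wrist_force: [0.5, 0.6, -0.2]
finger_gap: 85.4
clock 9.0 turn -0.14 shift [ 0.2  2.5 -1.8] tcp [ 524.9 -268.     1.2] axis 97.26 tilt [-0.001  0.    -1.   ] gap 85.4 F [ 0.5  0.6 -0.2] q [-0.08  0.47  0.62  1.85 -0.33  0.93  2.38]
```

```bash
python3 -m handwheel '[-1,0,2,-2,0, -0.3,0,0,0,0, -0.1,0,0,0,0, 0,0,0,0,0, 0,0,0,0,0, 0,0,0,0,0, 0,0,0,0,0]' 40
python3 - <<'E'
from h import *
im=robot.camera("wrist");cv2.imwrite("pics/w9.png",im)
go(527.3,-267.5,3,97.4)
E
```

```text
clock: 9.7
tool_pos: [528.1, -268.2, 4.8]
eef_rot: [2.075, 2.357, 0.001]
wrist_force: [-0.1, -0.7, 5.8]
finger_gap: 42.8
clock 9.75 turn -0.13 shift [ 0.8 -0.7  1.8] tcp [ 528.1 -268.2    4.8] axis 97.27 tilt [ 0.002 -0.    -1.   ] gap 42.9 F [-0.9  1.   5.6] q [-0.08  0.47  0.62  1.84 -0.33  0.93  2.38]
```

View pics/w9.png

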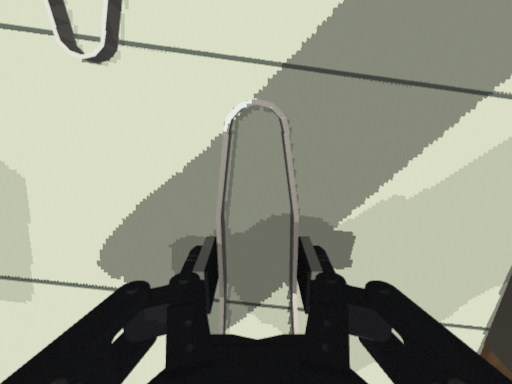

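Gap is 42.9 mm, so the pads are on the arms. Squeeze slightly more and lift gently.

```bash
python3 -m handwheel '[0.04,0,0,0,0, 0.04,0,0,-3,0, 0.04,0,0,-8,0, 0.04,0,0,-14,0, 0.04,0,0,-18,0, 0.04,0,0,-18,0, 0.04,0,0,-18,0, 0.04,0,0,-14,0, 0.04,0,0,-6,0, 0.04,0,0,0,0, 0.04,0,0,0,0]' 40
python3 - <<'E'
from h import *
im=robot.camera("wrist");cv2.imwrite("pics/w10.png",im)
cv2.imwrite("pics/s10.png",robot.camera("scene")[100:240,180:340].repeat(4,0).repeat(4,1))
go(460,-77.6,100,93.3)
E
```

```text
clock: 10.85
tool_pos: [527.0, -267.5, 102.5]
eef_rot: [-2.075, -2.357, 0.0]
wrist_force: [0.3, 0.3, -1.4]
finger_gap: 41.3
clock 10.95 turn 3.97 shift [193.4 -55.7   2.2] tcp [ 526.8 -267.5  102. ] axis 97.27 tilt [-0.002  0.001 -1.   ] gap 41.2 F [ 0.1  0.4 -1. ] q [-0.14  0.34  0.67  1.78 -0.24  1.11  2.31]
```

View pics/w10.png

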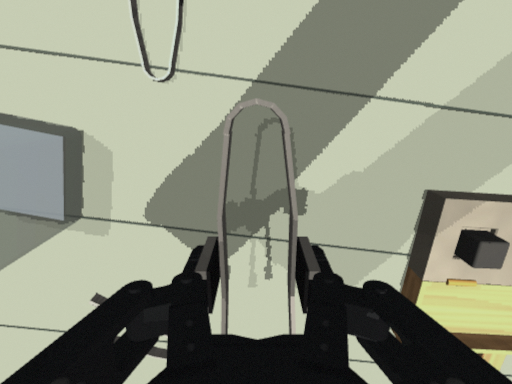

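View pics/s10.png

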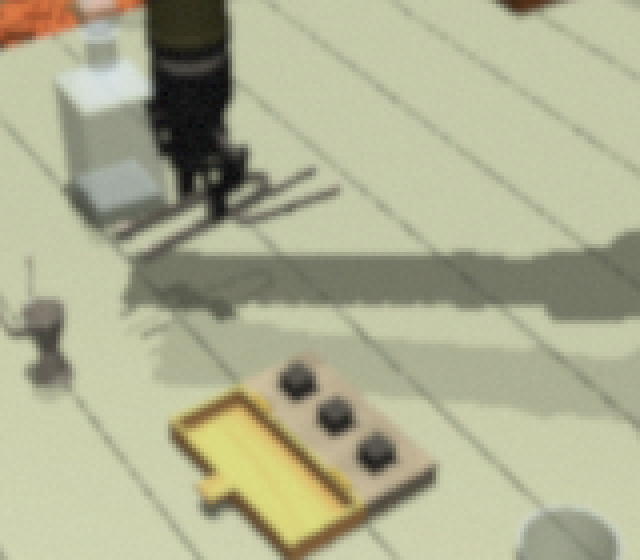

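Tongs held: −1.2 N on the wrist, and the bow at (257,101) as before the lift. Compute the tong axis in the tool frame from the bow, then go to the nearest stone.

```bash
python3 - <<'E'
from h import *
p=robot.camera_params("wrist");o=robot.get_obs();Rm=R.from_rotvec(o["eef_rot"]).as_matrix()
zt=o["tool_pos"][2]-4.8+16
for uv in [(257,100),(221,215),(294,215),(224,330),(292,330)]:
    print(uv,(Rm.T@(cast(p,[uv],zt)[0]-o["tool_pos"])).round(1))
E
python3 -m handwheel '[0.04,10,0,0,2, 0.04,20,-6,0,2, 0.04,30,-10,0,0, 0.04,30,-10,0,0, 0.04,30,-10,0,0, 0.04,30,-10,0,0, 0.04,25,-7,0,0, 0.04,13,-3,0,0, 0.04,5,0,0,0, 0.04,0,0,0,0, 0.04,0,0,0,0, 0.04,0,0,0,0]'
python3 - <<'E'
from h import *
p=robot.camera_params("wrist");np.save("pw11.npy",np.r_[p["position"],p["attitude"]])
im=robot.camera("wrist");cv2.imwrite("pics/w11.png",im)
im=robot.camera("top");cv2.imwrite("pics/t11.png",cv2.resize(im[160:260,200:340],None,fx=5,fy=5,interpolation=cv2.INTER_CUBIC))
go(460,-77.6,34,93.3)
E
```

```text
(257, 100) [  0.2 -81.3 -11.1]
(221, 215) [-18.1 -25.8 -11.2]
(294, 215) [ 19.1 -25.8 -11.1]
(224, 330) [-19.1  47.  -11.3]
(292, 330) [ 20.9  47.  -11.3]
clock: 12.15
tool_pos: [459.2, -79.9, 102.9]
eef_rot: [2.159, 2.282, -0.001]
wrist_force: [0.4, -0.5, -0.3]
finger_gap: 41.1
clock 12.25 turn -0.12 shift [ 2.   0.9 68.9] tcp [459.2 -79.6 102.9] axis 93.18 tilt [-0. -0. -1.] gap 41.4 F [-0.3 -0.  -1.3] q [-0.47  0.03  0.6   2.07 -0.02  1.05  1.76]
```

View pics/w11.png

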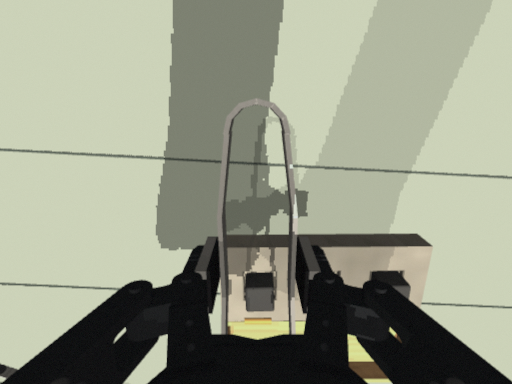

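View pics/t11.png

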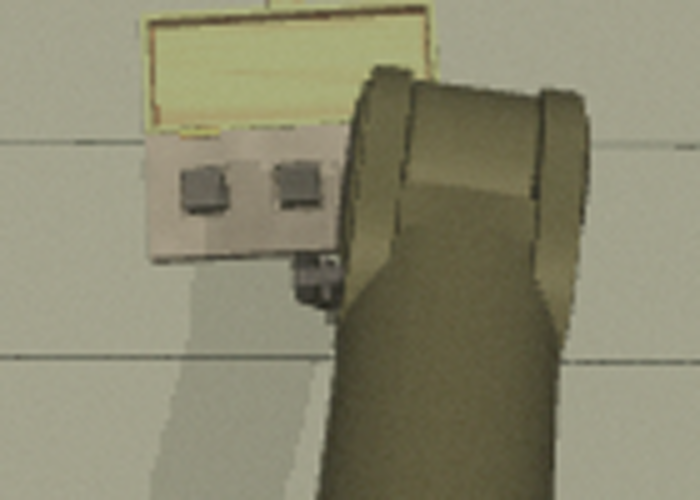

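Run:
```python
from h import *
q=np.load("pw11.npy");p=dict(robot.camera_params("wrist"),position=q[:3],attitude=q[3:])
im=cv2.imread("pics/w11.png");cv2.imwrite("pics/w11a.png",cv2.resize(im[230:340,210:320],None,fx=5,fy=5,interpolation=cv2.INTER_CUBIC))
print(cast(p,[(260,299)],45))
```

```text
[[538.94406024 -72.72088042  45.        ]]
```

View pics/w11a.png

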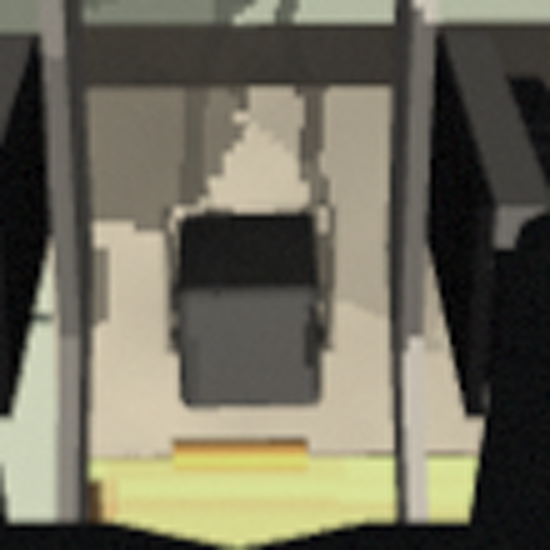

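```bash
python3 -m handwheel '[0,2,1,10,0, 0,0,0,16,0, 0,0,0,12,0, 0,0,0,5,0, 0,0,0,0,0, 0,0,0,0,0]'
python3 - <<'E'
from h import *
go(460,-77.6,34,93.3)
E
```

```text
clock: 12.85
tool_pos: [460.2, -76.8, 60.2]
eef_rot: [2.157, 2.284, 0.0]
wrist_force: [0.1, 0.5, -0.5]
finger_gap: 42.7
clock 12.85 turn -0.04 shift [-0.8 -0.3 26.2] tcp [460.2 -76.8  60.2] axis 93.26 tilt [ 0. -0. -1.] gap 42.7 F [ 0.1  0.5 -0.5] q [-0.46  0.1   0.6   2.1  -0.07  0.96  1.8 ]
```

```bash
python3 -m handwheel '[0,-1,0,6,0, 0,0,0,8,0, 0,0,0,8,0, 0,0,0,4,0, 0,0,0,0,0, 0,0,0,0,0]'
python3 - <<'E'
from h import *
go(460,-77.6,34,93.3)
im=robot.camera("wrist");cv2.imwrite("pics/w12.png",cv2.resize(im[230:340,180:340],None,fx=5,fy=5,interpolation=cv2.INTER_CUBIC))
im=robot.camera("scene");cv2.imwrite("pics/s12.png",cv2.resize(im[130:240,200:330],None,fx=5,fy=5,interpolation=cv2.INTER_CUBIC))
E
```

```text
clock: 13.45
tool_pos: [460.0, -77.7, 33.9]
eef_rot: [-2.157, -2.284, 0.0]
wrist_force: [0.5, 0.3, -1.4]
finger_gap: 42.7
clock 13.45 turn -0.03 shift [ 0.1 -0.  -0.1] tcp [460.  -77.7  33.9] axis 93.27 tilt [-0. -0. -1.] gap 42.7 F [ 0.5  0.3 -1.4] q [-0.45  0.15  0.6   2.12 -0.11  0.9   1.84]
```

View pics/w12.png

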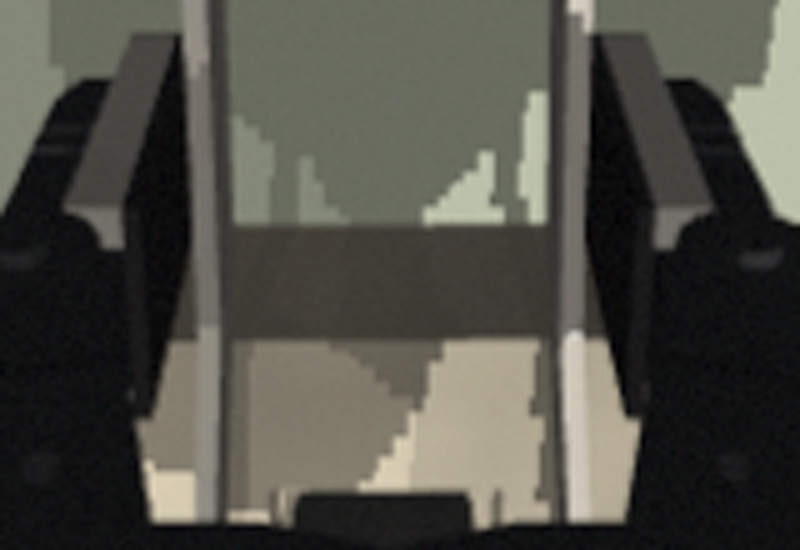

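View pics/s12.png

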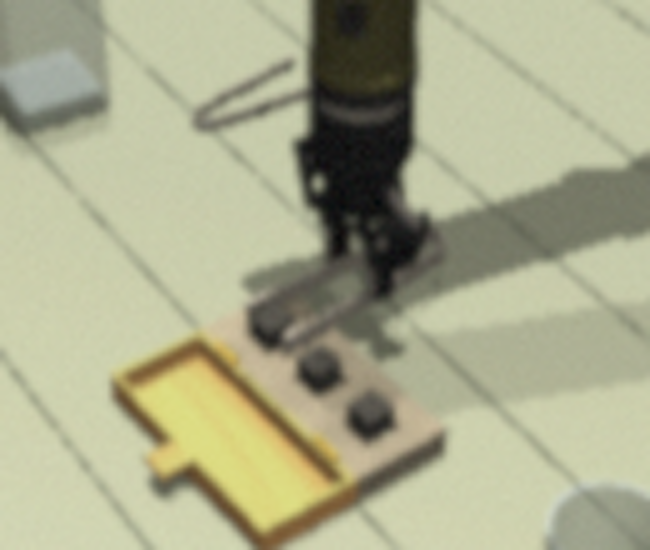

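The tongs straddle the near stone. Close.

```bash
python3 -m handwheel '[0.1,0,0,0,0, 0.2,0,0,0,0, 0.4,0,0,0,0, 1,0,0,0,0, 1,0,0,0,0, 1,0,0,0,0, 1,0,0,0,0]' 35
python3 - <<'E'
from h import *
go(460,-77.6,34,93.3)
im=robot.camera("wrist");cv2.imwrite("pics/w13.png",cv2.resize(im[230:340,180:340],None,fx=5,fy=5,interpolation=cv2.INTER_CUBIC))
E
```

```text
clock: 14.25
tool_pos: [460.2, -77.6, 34.1]
eef_rot: [2.157, 2.284, 0.0]
wrist_force: [0.3, -0.8, -1.0]
finger_gap: 35.0
clock 14.25 turn -0.03 shift [ 0.  -0.2  0.1] tcp [460.2 -77.6  34.1] axis 93.27 tilt [ 0.  0. -1.] gap 35.0 F [ 0.3 -0.8 -1. ] q [-0.45  0.15  0.6   2.12 -0.11  0.9   1.84]
```

View pics/w13.png

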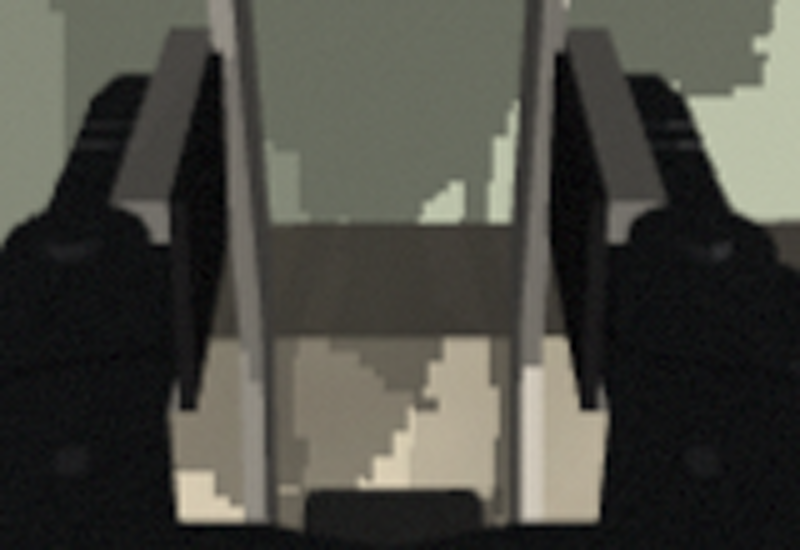

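```bash
python3 -m handwheel '[1,0,0,-2,0, 1,0,0,-5,0, 1,0,0,-8,0, 1,0,0,-12,0, 1,0,0,-16,0, 1,0,0,-18,0, 1,0,0,-18,0, 1,0,0,-16,0, 1,0,0,-12,0, 1,0,0,-8,0, 1,0,0,-3,0, 1,0,0,0,0, 1,0,0,0,0]' 35
python3 - <<'E'
from h import *
go(418,249,155,90)
im=robot.camera("scene");cv2.imwrite("pics/s14.png",cv2.resize(im[130:240,200:330],None,fx=5,fy=5,interpolation=cv2.INTER_CUBIC))
im=robot.camera("wrist");cv2.imwrite("pics/w14.png",im)
E
```

```text
clock: 15.6
tool_pos: [459.6, -77.6, 151.4]
eef_rot: [-2.157, -2.283, 0.001]
wrist_force: [1.0, -0.8, -2.1]
finger_gap: 35.1
clock 15.6 turn 3.27 shift [326.6 -41.6  -3.6] tcp [459.6 -77.6 151.4] axis 93.27 tilt [-0.001 -0.    -1.   ] gap 35.1 F [ 1.  -0.8 -2.1] q [-0.49 -0.03  0.59  2.01  0.02  1.16  1.72]
```

View pics/s14.png

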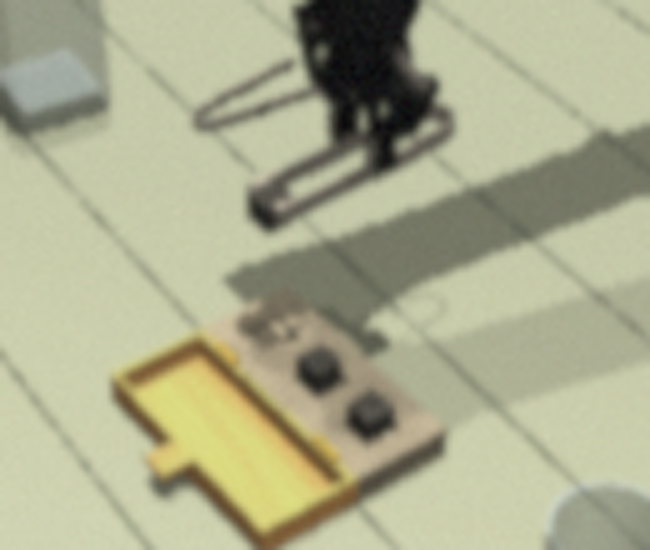

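View pics/w14.png

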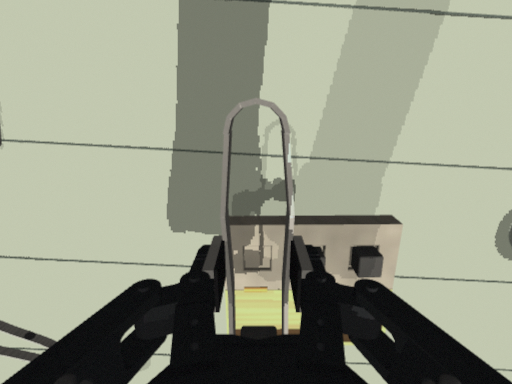

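Stone lifted: −2.1 N on the wrist, and the other two stones are still in their pockets. Move towards the tumbler and look at its rim on the way.

```bash
python3 -m handwheel '[1,5,0,0,1, 1,12,-2,0,1, 1,20,-4,0,1, 1,25,-5,0,0.3, 1,28,-5,0,0, 1,28,-5,0,0, 1,28,-5,0,0, 1,22,-4,0,0, 1,15,-3,0,0, 1,8,-2,0,0, 1,3,0,0,0, 1,0,0,0,0, 1,0,0,0,0, 1,0,0,0,0]'
python3 - <<'E'
from h import *
p=robot.camera_params("wrist");np.save("pw15.npy",np.r_[p["position"],p["attitude"]])
im=robot.camera("wrist");cv2.imwrite("pics/w15.png",im)
im=robot.camera("top");cv2.imwrite("pics/t15.png",im)
cv2.imwrite("pics/t15a.png",cv2.resize(im[150:260,120:280],None,fx=5,fy=5,interpolation=cv2.INTER_CUBIC))
go(418,249,155,90)
E
```

```text
clock: 17.1
tool_pos: [424.0, 115.3, 152.0]
eef_rot: [2.224, 2.219, 0.0]
wrist_force: [0.7, 0.3, -2.3]
finger_gap: 34.7
clock 17.2 turn -0.1 shift [133.4  -6.   -2.9] tcp [424.  115.6 152.1] axis 89.9 tilt [ 0.  0. -1.] gap 34.6 F [-0.9  0.2  0. ] q [-0.68 -0.09  0.34  2.06  0.03  1.16  1.21]
```

View pics/w15.png

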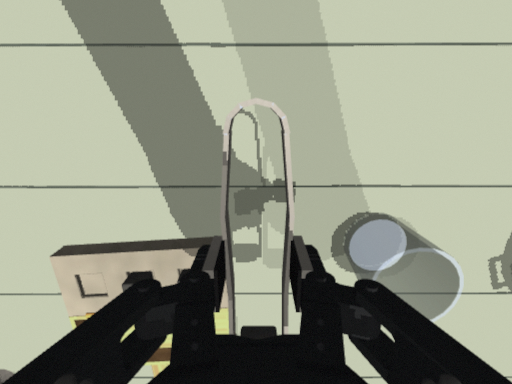

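View pics/t15a.png

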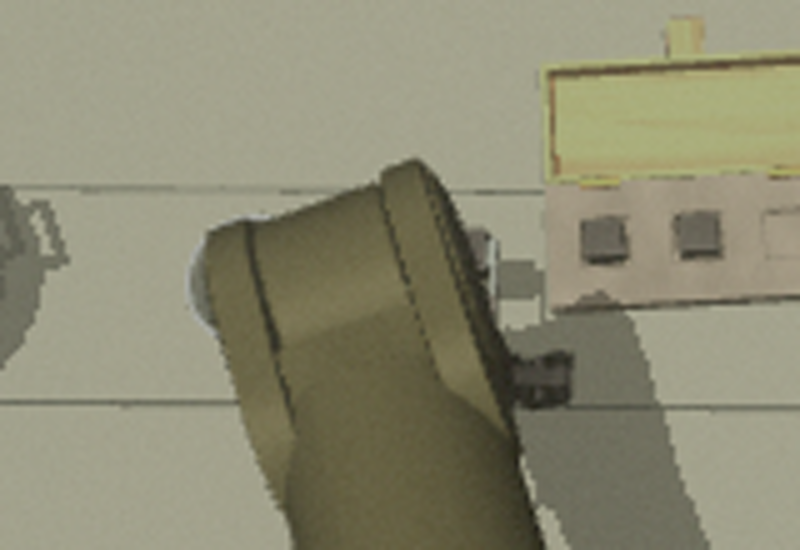

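Run:
```python
from h import *
im=cv2.imread("pics/w15.png");cv2.imwrite("pics/w15a.png",cv2.resize(im[200:335,330:480],None,fx=4.4,fy=4.4,interpolation=cv2.INTER_CUBIC))
```

```text
(no output)
```

View pics/w15a.png

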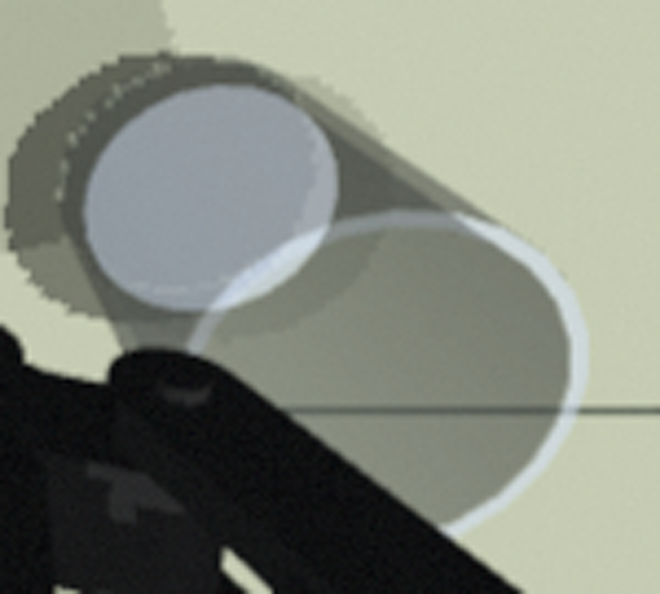

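Run:
```python
from h import *
from scipy.optimize import least_squares
q=np.load("pw15.npy");p=dict(robot.camera_params("wrist"),position=q[:3],attitude=q[3:])
def fit(pts,s,o,z,p):
    X=cast(p,np.array(pts)/s+np.array(o),z)[:,:2]
    r=least_squares(lambda v:np.hypot(*(X-v[:2]).T)-v[2],[495,250,41]);print(r.x.round(1),r.fun.round(1))
# outer rim
fit([(190,347),(225,290),(290,240),(350,216),(410,209),(470,217),(540,257),(575,305),(588,355),(575,420),(540,470),(500,508),(455,535)],4.4,(330,200),92,p)
# inner bottom disc
fit([(84,205),(105,150),(160,105),(235,86),(300,112),(335,165),(328,225),(280,285),(205,308),(130,280)],4.4,(330,200),6,p)
t=robot.camera_params("top")
fit([(40,194),(55,150),(110,122),(160,140),(60,240),(112,266),(183,195)],5.3,(150,170),92,t)
# tong and stone: bow, stone front
o=robot.get_obs();Rm=R.from_rotvec(o["eef_rot"]).as_matrix()
im=cv2.imread("pics/w15.png");cv2.imwrite("pics/w15b.png",cv2.resize(im[90:345,200:320],None,fx=2.3*2,fy=2.3*2)[600:])
```

```text
[496.  251.9  40.2] [-0.8  0.1  0.4  0.6  0.3  0.  -0.6 -0.5  0.1  0.4 -0.2  0.1  0.2]
[499.8 255.7  32.5] [ 1.1  0.6 -0.4  0.1 -0.7 -0.1  0.1  1.   0.2 -2. ]
[494.2 248.9  40.5] [ 0.1  0.8  0.1 -0.6 -1.6  1.2 -0. ]
```

View pics/w15b.png

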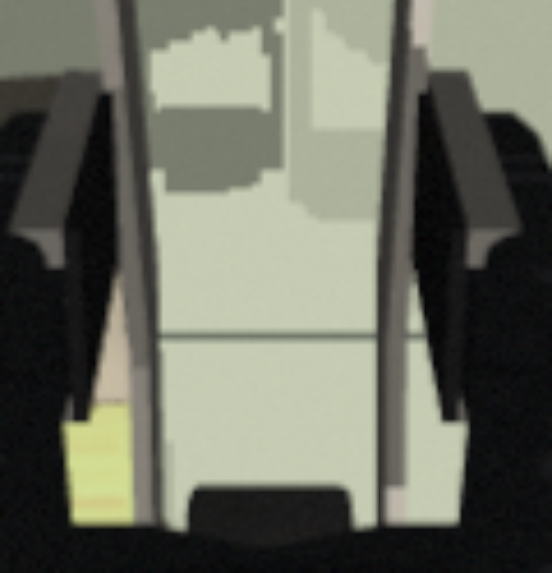

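```bash
python3 -m handwheel '[1,5,0,0,0, 1,12,-1,0,0, 1,18,-1,0,0, 1,22,-1,0,0, 1,22,-1,0,0, 1,22,-1,0,0, 1,17,-1,0,0, 1,10,-1,0,0, 1,5,0,0,0, 1,2,0,0,0, 1,0,0,4,0, 1,0,0,7,0, 1,0,0,7,0, 1,0,0,3,0, 1,0,0,0,0, 1,0,0,0,0]'
python3 - <<'E'
from h import *
go(417,251.2,131,90)
im=robot.camera("scene");cv2.imwrite("pics/s16.png",cv2.resize(im[160:290,240:400],None,fx=4.5,fy=4.5,interpolation=cv2.INTER_CUBIC))
im=robot.camera("top");cv2.imwrite("pics/t16.png",cv2.resize(im[150:260,120:300],None,fx=4.4,fy=4.4,interpolation=cv2.INTER_CUBIC))
im=robot.camera("wrist");cv2.imwrite("pics/w16.png",im)
E
```

```text
clock: 18.8
tool_pos: [416.9, 251.0, 131.0]
eef_rot: [2.222, 2.221, -0.0]
wrist_force: [0.0, 0.5, -1.1]
finger_gap: 34.9
clock 18.8 turn -0.04 shift [ 0.2  0.1 -0. ] tcp [416.9 251.  131. ] axis 89.96 tilt [-0. -0. -1.] gap 34.9 F [ 0.   0.5 -1.1] q [-0.8   0.05  0.21  1.98 -0.01  1.11  0.98]
```

View pics/s16.png

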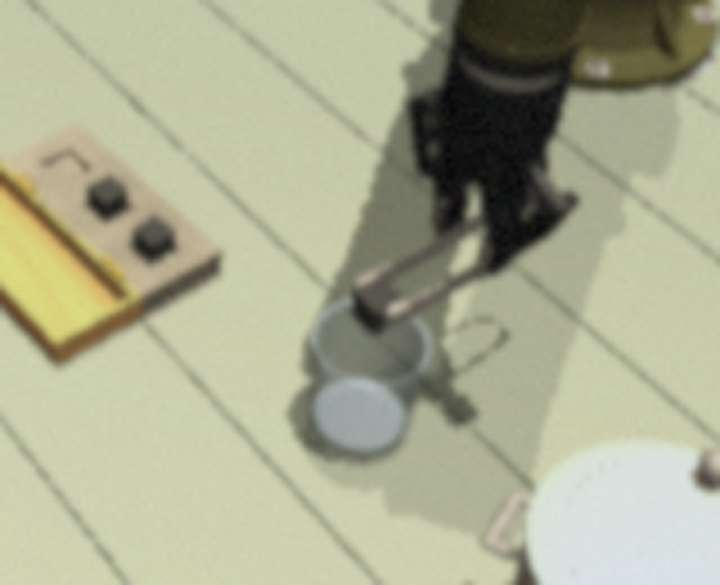

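View pics/t16.png

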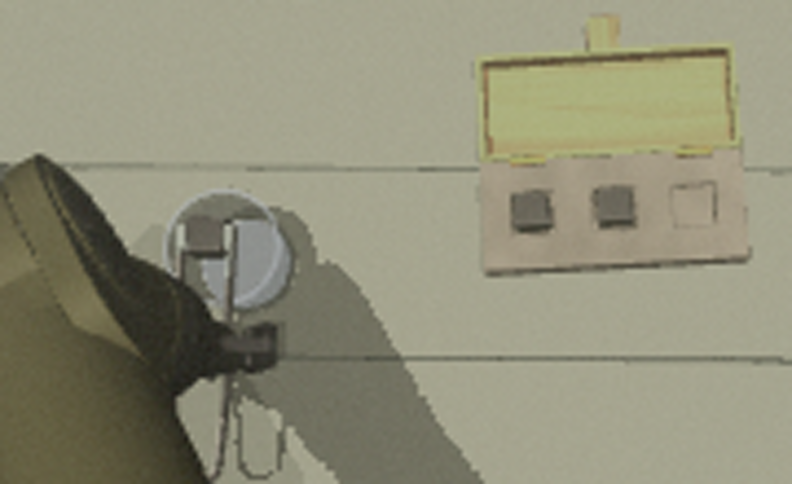

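View pics/w16.png

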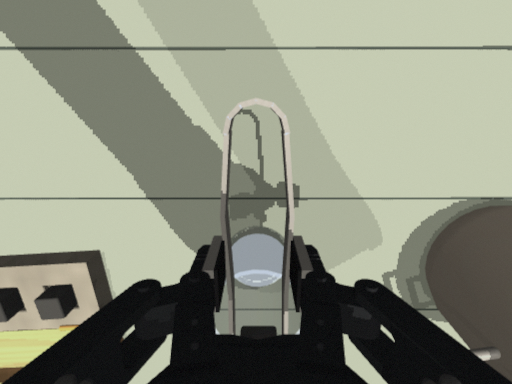

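Run:
```python
from h import *
t=robot.camera_params("top");s=robot.camera_params("scene")
print("stone from top",cast(t,np.array([(206,236)])/4.4+[120,150],142).round(1))
X=[(495.8,251.3,129.4),(496,251.5,92)]
print("top expected stone ctr/rim in crop",((proj(t,X)-[120,150])*4.4).round(0))
print("scene expected in crop",((proj(s,X)-[240,160])*4.5).round(0))
go(417,251.2,131,90)
```

```text
stone from top [[494.3 250.2 142. ]]
top expected stone ctr/rim in crop [[209. 237.]
 [221. 245.]]
scene expected in crop [[379. 302.]
 [372. 339.]]
clock 18.95 turn -0.03 shift [-0.1 -0.1  0.3] tcp [417.1 251.3 131.3] axis 89.97 tilt [ 0.001  0.    -1.   ] gap 34.6 F [ 0.7 -0.3 -1.5] q [-0.8   0.05  0.21  1.98 -0.01  1.11  0.98]
```

```bash
python3 -m handwheel '[1,0,0,0,0, 1,0,0,0,0, 1,0,0,0,0, 1,0,0,0,0, 1,0,0,0,0]'
python3 - <<'E'
from h import *
go(417,251.2,131,90); print(robot.get_obs()["qvel"].round(4)); robot.hand_in()
E
```

```text
clock: 19.45
tool_pos: [416.9, 251.2, 131.0]
eef_rot: [2.222, 2.221, 0.0]
wrist_force: [-0.7, -0.6, -1.3]
finger_gap: 34.9
clock 19.45 turn -0.03 shift [0.  0.1 0. ] tcp [416.9 251.2 131. ] axis 89.97 tilt [ 0.  0. -1.] gap 34.9 F [-0.7 -0.6 -1.3] q [-0.8   0.05  0.21  1.98 -0.01  1.11  0.98]
[ 0.0014  0.0001 -0.0001 -0.0015  0.0001 -0.0022 -0.0011]
the job is handed in; nothing more can be done
```

The job is done and handed in at 19.45 s. The cover is flipped right over on its back, and one whisky stone is held in the large tongs above the tumbler's mouth.

**What I did:** I gripped the cover's tab by its sides, swung it past upright and let it fall over by itself. I then picked up the largest tongs and closed them on the stone at the tray's −y end. I lifted that stone out and carried it to the tumbler.

**Last checks:**
- **Position:** the stone is within about 2 mm of the centre of the rim. Its underside works out at about 25 mm above the rim, from the arm's height rather than from a picture.
- **Hold:** the arm was still, and the opening was steady at 34.9 mm. The wrist read between −1.1 and −2.3 N during and after the carry, against about −1.6 N expected for the tongs and stone. The last reading was −1.3 N and the readings are noisy, so the pictures are the firmer evidence that the stone is held.
- **Other things:** the last pictures show the cover flat on its back, the other two stones in their pockets, and the tumbler and bucket in place. I did not look at the decanter or the jigger after the tongs were lifted, but nothing went near them after that.

**Disagreement:** the top and wrist cameras put the rim centre 2–3 mm apart, at (494.2, 248.9) and (496.0, 251.9). I aimed close to the wrist camera's figure.

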